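# Peel the stuck tray off the stack and present it over the painting stand

### The arm

A 6-joint arm with a two-finger parallel gripper is mounted at the origin on the work surface. World frame = base frame: x ahead of the robot, y to its left, z up, the work surface at z = 0. Lengths are in m, angles in rad, forces in N, time in s.
With the tool pointing down it reaches from about 0.325 to 0.9 m from the base axis. Payload 6.1 kg.
Tool frame: the origin (TCP) lies midway between the tips of the shut fingers; the grasp point (between the pads) lies env.grip_point_offset behind it (env.grip_point_offset is the distance from the TCP to the grasp point, in m); z points along the fingers, y is the line along which they close (so a half turn about z gives the same grasp; the last joint's range is limited). The gripper opens to 87 mm and grips with 3 to 60 N. Pads are 19 mm wide; open, the fingers measure 117 mm over their backs; the gripper's body (75 mm by 190 mm) begins 51 mm behind the grasp point.
Start: joints at [1.096, 0.22, 1.526, -0, 1.395, -0.126], TCP at [0.214, 0.587, 0.223] pointing down, gripper open.
Joint ranges: [-2.98, 2.98], [-0.91, 2.08], [0.09, 2.57], [-1.24, 4.39], [0.2, 2.65], [-2.68, 2.68]. Speed limits (rad/s): [2.57, 2.57, 3.01, 3.14, 3.14, 3.14].

### API

Orientations are given as a unit quaternion [w, x, y, z].
In Python, from plant import env gives the robot as it stands.
- The arm moves only by the shell command python3 -m handwheel 'ROWS' [FORCE]. ROWS is JSON, a list of rows, each a list of 3 entries, a list of its own where there are three numbers: the finger opening in mm, from 0 to 87, then the shift along the world's x, y, z in mm, then the turn about the world's z in rad. In form: [[hand, [dx, dy, dz], turn], ...]. A call has 1 to 5 rows; each row shifts and turns the commanded pose from where the row before left it; what a row does not reach is not made up. A row lasts 1/12 s, in which the tool goes at most 41.7 mm and 7.16 degrees, less where a joint would pass 70% of its speed; a pose out of reach is approached as far as the arm can. A call is refused whole if a number of a shift passes 41.7 or a number of a turn 0.125, either way. A call with a gripper value outside its range is refused whole. The fingers move at their own pace and stop on an object; FORCE is the grip in N (left out, the last holds). Time passes only in rows, so rows that do not move let the fingers close. It gives the time, the measured TCP pose, the force, the opening and the grip force at its end, in the units of the state.
- env.get_state(): the state, without advancing time (a new reading comes with each control period).
- env.capture(name): name is "scene" or "side" or "wrist"; returns the picture (480x640x3 uint8, red, green, blue); there is no depth.
- env.camera_model(name): a dict with "camera_matrix" (3x3 intrinsics, pixels), "rvec" (rotation vector, rad) and "tvec" (3), from world to camera coordinates, as OpenCV has them; the wrist camera has in their place "T_tool_cam" (4x4, takes a point from camera to tool coordinates, whose origin is the TCP and whose axes are the flange's). Camera axes: x right, y down, z forward; pixel columns grow to the right and rows downward; lengths in m; the calibration is good to about 2 mm. A picture is of the moment at which its call begins: read the wrist's pose just before it. camera_model takes no time and is no camera call.
- env.job_done(): hands the job in; it is judged then, once.
The state is a dict: "t": time; "q": joint angles; "qvel": joint speeds; "joint_torque": joint torques, N m; "tcp_pos": TCP position; "tcp_rot": TCP orientation; "contact_force": force on the tool from outside, world axes, zero at the start; "torque": the same for the moment, N m; "gripper_width": finger opening in m; "grasp_force": force on a finger pad.
Only numpy, scipy, OpenCV 4.12 (cv2) and the standard library are available. Lean on these libraries where they do the work, as an engineer would, in place of code of your own. Each camera call takes 0.05 s, during which the arm holds its last target. There are 200 camera calls.

### The job

The wooden tray sticks tight on top of the stack of metal pans, its rim caught under the spring clips. Peel it off by its lug, lifting that corner first while the opposite corner stays down, without lifting, tipping or shoving the pans below or moving anything else. Then hold it up level, centred about 10 cm above the round painting stand, and finish while still holding it there in the gripper.

Things in the scene. Friction and masses are not known exactly. Their poses are not given: they have to be found in the camera images.
- tray: The octagonal wooden tray nested on top of the stack: a square with cut corners, 200 mm across the long sides, 220 mm across the corners at the rim, about 0.2 kg. Origin: centre of the underside of its feet; z up; its four corners lie on its x and y axes. Floor's upper face at 16 mm, rim at 42 mm; walls 4 mm, flaring outward. At its -x corner an upright lug stands just outside the rim.
- tray_lug (a point): Grip point in the middle of the lug's free part, in the tray frame at x -117, y 0, z +66 mm. The lug is an upright wooden plate 12 mm thick (along the tray's x), 30 mm wide (along y), its top 76 mm above the tray's origin and 34 mm above the rim. Axes as the tray's.
- tray_far (a point): Underside of the foot in the corner opposite the lug, in the tray frame at x +76, y 0, z 0 mm (four such feet, 76 mm from the centre along +-x and +-y). Axes as the tray's. Turning the tray up about this foot frees the two clips on the lug's side first.
- stack: Four aluminium pans of the tray's form, no lugs, nested at 16 mm pitch, fixed together: one loose piece, 1.9 kg, rim 90 mm high. Origin: centre of its underside; axes as the nested tray's. A steel spring clip 26 mm wide, 120 mm high in mid of each long side (95 to 115 mm from the axis, at 45 degrees to x and y) catches the tray's rim; each gives way outward at about 3 N of lift, freed 8 mm up.
- stack_seat (a point): Point in the top pan on which the tray's origin lies while nested: 64 mm above the stack's origin.
- stand_top (a point): Centre of the top face of the painting stand, a dark steel disc of 170 mm diameter on a short column, fixed on the table; top face 50 mm above the table.
- jar: Bystander: amber glass varnish jar, 48 mm diameter, 75 mm high, standing between the stack and the stand. Origin: centre of its underside.
- brush: Bystander: paint brush 170 mm long lying on the table along x, between the stack and the stand on the robot's side.
- tub: Bystander: white paint tub with a red band, 94 mm diameter, 100 mm high, to the left.
- tin: Bystander: steel tin, 74 mm diameter, 85 mm high, to the right.
- plank: Bystander: red-painted wooden plank 70 x 240 x 22 mm lying across, beyond the stack and the stand.
- bowl: Bystander: green glazed bowl, 110 mm diameter, 45 mm high, at the left.
- mug: Bystander: black cup, 76 mm diameter, 85 mm high, at the right.
There are look-alikes about, which are no part of the job. Leave any orange look-alike of the tray alone.

How it is judged:
By the outcome, as a careful person would: the job done as asked, in the order asked, and still so for the second after the job is handed in, while the arm keeps its last pose, push and grip.
It also fails if it takes over 43 s, if anything falls off the work surface, if the arm or the gripper's body presses on something with over 40 N, if the wrist force passes 120 N, or if a joint passes its speed limit or range.

## Working session

There is one attempt and no reset: what is moved stays moved. The work goes in short steps, Python scripts to look and compute and a shell command to move; the robot and the scene stay as the last step left them, time stands still between calls to the robot, and variables do not carry over. Pictures are saved under pics/ and viewed, at most 10 in all, crops included, and the job is handed in when it is done.

```bash
mkdir -p pics; ls
python3 - <<'E'
from plant import env
import cv2,numpy as np
for n in("scene","side"):
    cv2.imwrite(f"pics/{n}0.png",env.capture(n)[:,:,::-1]); m=env.camera_model(n)
    R=cv2.Rodrigues(np.array(m["rvec"],float))[0]; print(n,m["camera_matrix"],-R.T@np.array(m["tvec"]).ravel())
print(env.grip_point_offset,env.get_state()); print(env.camera_model("wrist"))
E
```

```text
pics
scene [[439.27432235   0.         318.21011602]
 [  0.         439.27432235 239.89088653]
 [  0.           0.           1.        ]] [ 0.86206491 -0.69553607  0.81824336]
side [[592.48984245   0.         311.91678593]
 [  0.         592.48984245 236.00084615]
 [  0.           0.           1.        ]] [-0.09426028 -0.75046182  1.10073564]
0.0187 {'t': 0.1, 'q': array([ 1.09589985e+00,  2.21164572e-01,  1.52748871e+00, -2.16240669e-05,
        1.39469043e+00, -1.26133848e-01]), 'qvel': array([-0.00054229, -0.00014728, -0.00311374,  0.00123378, -0.0001181 ,
       -0.00025055]), 'joint_torque': array([ 6.19147613e-04, -4.95942199e+01, -3.88517582e+01,  7.02763838e-02,
        5.15336241e-02, -1.56794522e-05]), 'tcp_pos': array([0.21335955, 0.58686502, 0.22154015]), 'tcp_rot': array([-2.49001500e-04,  1.73496925e-01,  9.84834022e-01, -8.39442848e-04]), 'contact_force': array([ 0.7526531 , -0.60764169,  0.77762071]), 'torque': array([ 0.00710061,  0.00334183, -0.02511698]), 'grasp_force': 0.0, 'gripper_width': 0.08690099163376919}
{'camera_matrix': array([[416.82432008,   0.        , 322.25718591],
       [  0.        , 416.82432008, 237.2717088 ],
       [  0.        ,   0.        ,   1.        ]]), 'T_tool_cam': array([[-2.59039147e-04, -9.63689853e-01, -2.67023968e-01,
         7.31486066e-02],
       [ 9.99999612e-01, -4.74329113e-04,  7.41757786e-04,
        -3.62812765e-04],
       [-8.41481694e-04, -2.67023672e-01,  9.63689603e-01,
        -1.63000092e-01],
       [ 0.00000000e+00,  0.00000000e+00,  0.00000000e+00,
         1.00000000e+00]])}
```

View pics/scene0.png

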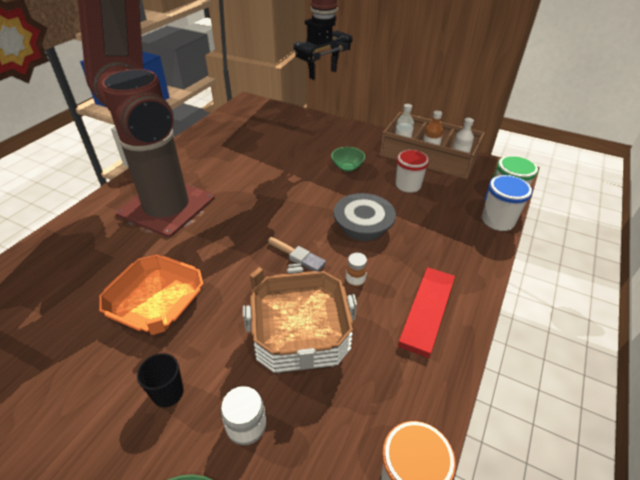

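View pics/side0.png

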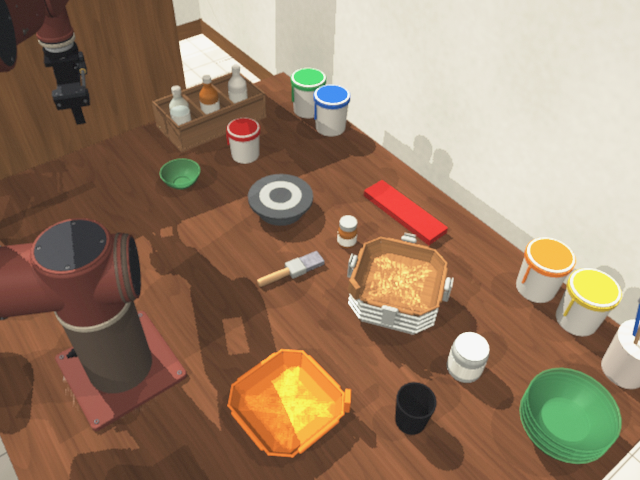

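The scene view shows the tray on the stack near (300,315), its lug at (257,275), and the stand at (364,213). In the side view the tray is at (400,280), its lug at about (353,283), and the stand at (280,197). I'll enlarge both views to pick points.

Run:
```python
import cv2,numpy as np
a=cv2.imread("pics/scene0.png")[250:380,230:370]; b=cv2.imread("pics/side0.png")[220:350,330:470]
f=lambda i:cv2.resize(i,None,fx=2.85,fy=4,interpolation=cv2.INTER_CUBIC)
f=lambda i:cv2.resize(i,None,fx=2.85,fy=2.85,interpolation=cv2.INTER_CUBIC)
cv2.imwrite("pics/z.png",np.hstack([f(a),f(b)]))
```

```text
(no output)
```

View pics/z.png

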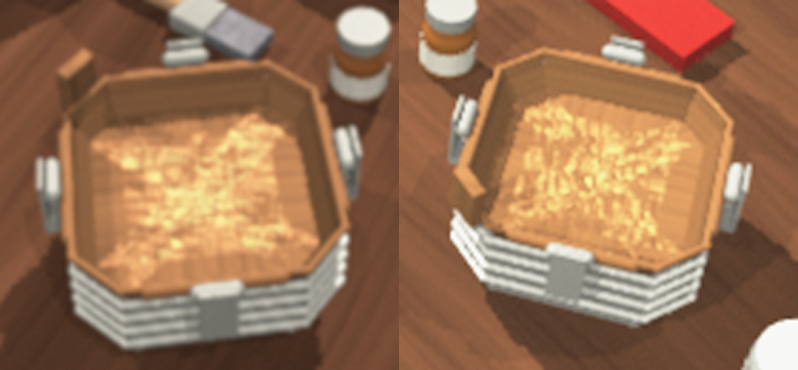

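```bash
cat > h.py <<'E'
import numpy as np,cv2
from plant import env
def ray(n,uv):
    m=env.camera_model(n);R=cv2.Rodrigues(np.array(m["rvec"],float))[0]
    return -R.T@np.array(m["tvec"]).ravel(), R.T@np.linalg.inv(m["camera_matrix"])@[uv[0],uv[1],1]
def plane(n,uv,z):
    c,d=ray(n,uv);return c+d*(z-c[2])/d[2]
def tri(a,b):
    c1,d1=ray("scene",a);c2,d2=ray("side",b)
    s=np.linalg.lstsq(np.c_[d1,-d2],c2-c1,rcond=None)[0];p,q=c1+s[0]*d1,c2+s[1]*d2
    return (p+q)/2,np.linalg.norm(p-q)
E
python3 - <<'E'
from h import *
np.set_printoptions(precision=4,suppress=True)
A=lambda x,y:(230+x/2.85,250+y/2.85)
B=lambda x,y:(330+(x-399)/2.85,220+y/2.85)
l1,l2=A(75,66),B(469,182)
print("lug",plane("scene",l1,.14),plane("side",l2,.14),tri(l1,l2))
ca=[plane("scene",A(*p),.12) for p in[(185,44),(47,165),(348,135),(218,290)]]
cb=[plane("side",B(*p),.12) for p in[(462,108),(569,250),(625,46),(737,170)]]
print(np.array(ca),np.mean(ca,0));print(np.array(cb),np.mean(cb,0))
for n,c in(("scene",(364,212)),("side",(280,196))):
    im=cv2.imread(f"pics/{n}0.png");hsv=cv2.cvtColor(im,cv2.COLOR_BGR2HSV)
    m=((hsv[...,2]>130)&(hsv[...,1]<60)).astype(np.uint8);r=np.zeros_like(m);cv2.circle(r,c,30,1,-1);m&=r
    k=max(cv2.findContours(m,0,1)[0],key=cv2.contourArea);e=cv2.fitEllipse(cv2.convexHull(k));print(n,e,plane(n,e[0],.05))
E
```

```text
lug [ 0.4671 -0.2054  0.14  ] [ 0.4587 -0.2003  0.14  ] (array([ 0.4624, -0.1979,  0.1324]), np.float64(0.0034108591961477643))
[[ 0.5171 -0.1324  0.12  ]
 [ 0.4898 -0.2782  0.12  ]
 [ 0.6642 -0.1552  0.12  ]
 [ 0.6432 -0.3101  0.12  ]] [ 0.5786 -0.219   0.12  ]
[[ 0.5131 -0.1295  0.12  ]
 [ 0.4878 -0.2795  0.12  ]
 [ 0.6612 -0.1564  0.12  ]
 [ 0.64   -0.2998  0.12  ]] [ 0.5755 -0.2163  0.12  ]
scene ((364.2927551269531, 211.91920471191406), (26.74241828918457, 41.2508659362793), 94.85974884033203) [0.55  0.188 0.05 ]
side ((279.8684997558594, 194.97122192382812), (29.927719116210938, 43.222652435302734), 89.2717514038086) [0.5448 0.1941 0.05  ]
```

Stack centre is about (0.577,-0.218) with yaw about -0.163. That puts the lug near (0.462,-0.200), which agrees with the lug I triangulated directly. The tool only turns about z, so I'll grip the lug across its width (along tray y), which lets the tray pivot between the pads. First I'll go above it.

```bash
R='[87,[12.4,-39,0],0]'
python3 -m handwheel '[[87,[12,-39,0],0.1],[87,[12,-39,0],0.087],[87,[12,-39,0],0],[87,[12,-39,0],0],[87,[12,-39,0],0]]' 10
python3 -m handwheel '[[87,[12,-39,0],0],[87,[12,-39,0],0],[87,[12,-39,0],0],[87,[12,-39,0],0],[87,[12,-39,0],0]]'
python3 -m handwheel '[[87,[12,-39,0],0],[87,[12,-39,0],0],[87,[12,-39,0],0],[87,[12,-39,0],0],[87,[12,-39,0],0]]'
```

```text
t: 0.52
tcp_pos: [0.2734, 0.3904, 0.2218]
tcp_rot: [-0.0, 0.08, 0.997, -0.0]
contact_force: [1.5, -1.0, 0.5]
gripper_width: 0.0869
grasp_force: 0.0
t: 0.93
tcp_pos: [0.3334, 0.1956, 0.2223]
tcp_rot: [0.0, 0.08, 0.997, -0.0]
contact_force: [2.6, -0.4, -0.5]
gripper_width: 0.0868
grasp_force: 0.0
t: 1.35
tcp_pos: [0.3935, 0.0003, 0.2225]
tcp_rot: [0.0, 0.081, 0.997, 0.0]
contact_force: [1.6, -0.6, 0.4]
gripper_width: 0.0872
grasp_force: 0.0
```

```bash
python3 -m handwheel '[[87,[13,-38,0],0],[87,[13,-40,0],0],[87,[13,-40,0],0],[87,[13,-40,0],0],[87,[13,-40,0],0]]'
python3 -m handwheel '[[87,[0,0,0],0],[87,[0,0,0],0],[87,[0,0,0],0]]'
python3 - <<'E'
from plant import env
import cv2
s=env.get_state();print(s["tcp_pos"],s["tcp_rot"]);cv2.imwrite("pics/w1.png",env.capture("wrist")[:,:,::-1])
E
```

```text
t: 1.77
tcp_pos: [0.458, -0.1963, 0.2222]
tcp_rot: [-0.0, 0.081, 0.997, 0.0]
contact_force: [1.0, 0.9, 1.0]
gripper_width: 0.0868
grasp_force: 0.0
t: 2.02
tcp_pos: [0.4576, -0.1937, 0.2218]
tcp_rot: [-0.001, 0.081, 0.997, 0.001]
contact_force: [0.7, -0.3, 0.1]
gripper_width: 0.0869
grasp_force: 0.0
[ 0.457551   -0.19374361  0.22180689] [-7.89435122e-04  8.12070675e-02  9.96696721e-01  6.59133663e-04]
```

View pics/w1.png

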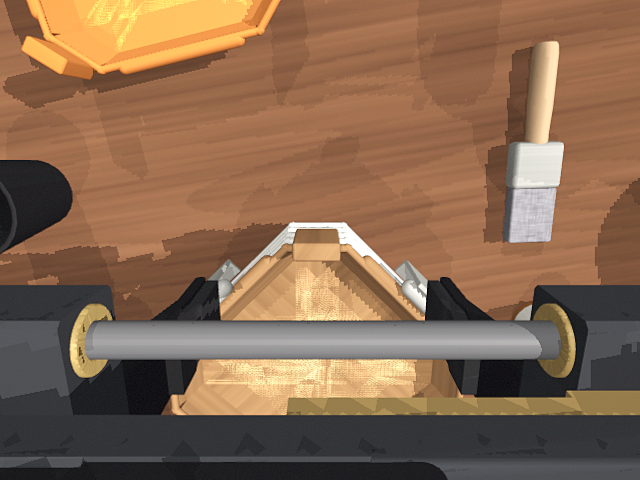

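The wrist view shows the lug's top face between about (293,245) and (341,261), centred at (317,253), and its outer face above that.

```bash
cat >> h.py <<'E'
from scipy.spatial.transform import Rotation as Ro
def wrist(uv,z,s):
    m=env.camera_model("wrist");q=s["tcp_rot"];R=Ro.from_quat([q[1],q[2],q[3],q[0]]).as_matrix();T=m["T_tool_cam"]
    c=R@T[:3,3]+s["tcp_pos"];d=R@T[:3,:3]@np.linalg.inv(m["camera_matrix"])@[uv[0],uv[1],1]
    return c+d*(z-c[2])/d[2]
E
python3 - <<'E'
from h import *
s=env.get_state()
im=cv2.imread("pics/w1.png");print(im[225:268:2,317].tolist());print(im[252,286:348:2].tolist())
for p in[(317,253),(293,253),(341,253),(317,245),(317,261)]:print(p,wrist(p,.14,s))
for p in[(291,224),(344,224)]:print("pan rim corner",wrist(p,.09,s))
E
```

```text
[[255, 255, 255], [204, 212, 213], [37, 75, 118], [63, 95, 131], [64, 97, 134], [66, 100, 137], [65, 99, 137], [64, 99, 136], [66, 101, 139], [94, 138, 187], [119, 173, 223], [124, 178, 229], [126, 180, 230], [127, 180, 230], [125, 180, 230], [123, 178, 229], [123, 178, 229], [124, 178, 228], [91, 134, 181], [111, 162, 211], [113, 161, 211], [112, 162, 211]]
[[59, 89, 123], [34, 51, 73], [41, 60, 83], [58, 91, 126], [112, 165, 214], [122, 177, 226], [120, 175, 223], [115, 168, 218], [115, 165, 216], [116, 168, 218], [119, 171, 220], [114, 169, 217], [118, 172, 222], [123, 177, 226], [124, 178, 228], [127, 180, 230], [128, 181, 230], [126, 180, 230], [128, 183, 232], [130, 184, 235], [129, 185, 235], [130, 184, 235], [130, 186, 237], [131, 186, 236], [129, 184, 232], [124, 180, 230], [126, 180, 230], [72, 108, 151], [40, 60, 83], [39, 54, 79], [45, 66, 96]]
(317, 253) [ 0.46174044 -0.1971733   0.14      ]
(293, 253) [ 0.45935149 -0.2117753   0.14      ]
(341, 253) [ 0.46412986 -0.18256843  0.14      ]
(317, 245) [ 0.45666684 -0.19632843  0.14      ]
(317, 261) [ 0.46686866 -0.19802726  0.14      ]
pan rim corner [ 0.45240267 -0.21534344  0.09      ]
pan rim corner [ 0.45862928 -0.17725534  0.09      ]
```

```bash
python3 -m handwheel '[[87,[3.5,-3.3,-20],0],[87,[0,0,-30],0],[87,[0,0,-30],0],[87,[0,0,-20],0],[87,[0,0,-9],0]]' 12
python3 -m handwheel '[[60,[0,0,0],0],[60,[0,0,0],0],[60,[0,0,0],0]]'
python3 - <<'E'
from h import *
s=env.get_state();print(s["tcp_pos"],s["contact_force"],s["torque"]);cv2.imwrite("pics/w2.png",env.capture("wrist")[:,:,::-1])
E
```

```text
t: 2.48
tcp_pos: [0.4596, -0.1946, 0.1105]
tcp_rot: [-0.002, 0.08, 0.997, 0.001]
contact_force: [-0.5, -0.2, -0.9]
gripper_width: 0.0868
grasp_force: 0.0
t: 2.73
tcp_pos: [0.4629, -0.1976, 0.1155]
tcp_rot: [0.001, 0.08, 0.997, -0.001]
contact_force: [-0.6, 0.4, 1.2]
gripper_width: 0.0742
grasp_force: 0.0
[ 0.46285425 -0.19764962  0.11551225] [-0.56232641  0.38394282  1.15315062] [-0.00398682  0.01993734 -0.03421963]
```

View pics/w2.png

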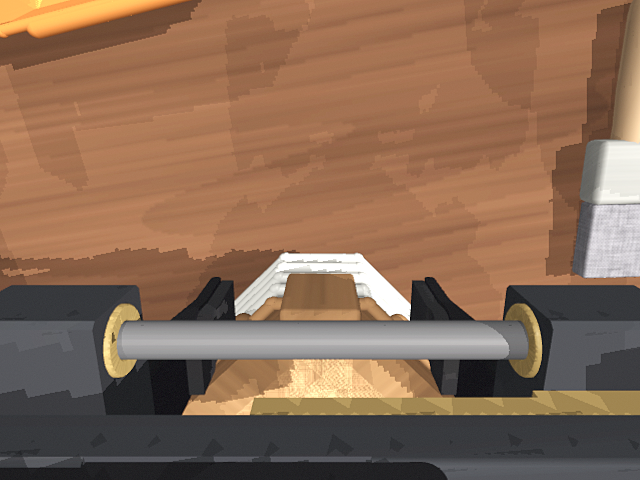

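The lug is centred between the fingers: its top edge runs over columns 281–358 and the image centre is at 322. I'll close on it lightly.

```bash
python3 -m handwheel '[[20,[0,0,0],0],[20,[0,0,0],0],[20,[0,0,0],0],[20,[0,0,0],0],[20,[0,0,0],0]]' 15
python3 -m handwheel '[[20,[0,0,0],0],[20,[0,0,0],0],[20,[0,0,0],0],[20,[0,0,0],0],[20,[0,0,0],0]]'
```

```text
t: 3.2
tcp_pos: [0.4617, -0.1976, 0.1137]
tcp_rot: [0.0, 0.081, 0.997, -0.0]
contact_force: [-0.3, 0.4, 1.1]
gripper_width: 0.0377
grasp_force: 0.0
t: 3.62
tcp_pos: [0.4616, -0.1975, 0.1136]
tcp_rot: [-0.0, 0.081, 0.997, -0.0]
contact_force: [-0.7, 0.4, 0.2]
gripper_width: 0.03
grasp_force: 15.0
```

```bash
python3 -m handwheel '[[20,[0.7,-0.1,2],0],[20,[0.7,-0.1,2],0],[20,[0.7,-0.1,2],0],[20,[0,0,0],0],[20,[0,0,0],0]]'
python3 -m handwheel '[[20,[0.7,-0.1,2],0],[20,[0.7,-0.1,2],0],[20,[0.7,-0.1,2],0],[20,[0,0,0],0],[20,[0,0,0],0]]'
python3 - <<'E'
from h import *
im=[cv2.resize(env.capture(n)[y:y+150,x:x+150,::-1],(400,400),interpolation=2) for n,x,y in(("scene",225,235),("side",325,210))]
cv2.imwrite("pics/p1.png",np.hstack(im));print(env.get_state()["torque"])
E
```

```text
t: 4.03
tcp_pos: [0.4633, -0.1975, 0.1193]
tcp_rot: [-0.001, 0.081, 0.997, 0.0]
contact_force: [-1.1, -0.8, -3.3]
gripper_width: 0.0298
grasp_force: 15.0
t: 4.45
tcp_pos: [0.4656, -0.198, 0.1258]
tcp_rot: [-0.0, 0.081, 0.997, 0.0]
contact_force: [-4.2, -0.0, -1.3]
gripper_width: 0.0295
grasp_force: 15.0
[-0.00577207  0.78213826 -0.0420099 ]
```

View pics/p1.png

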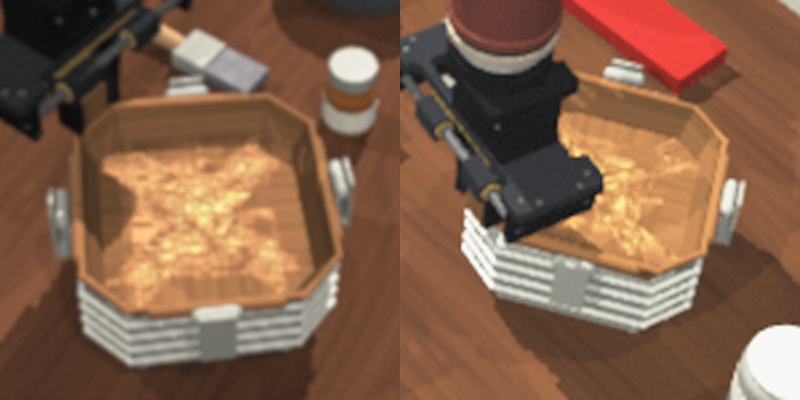

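The lug side has risen about 12 mm and its clips have let go; the pans have not moved. The tool is pushing about 4 N in +x, so I'll keep lifting with less forward shift.

```bash
python3 -m handwheel '[[20,[0,0,2],0],[20,[0,0,2],0],[20,[0,0,2],0],[20,[0,0,0],0],[20,[0,0,0],0]]'
python3 -m handwheel '[[20,[0.4,0,2],0],[20,[0.4,0,2],0],[20,[0.4,0,2],0],[20,[0,0,0],0],[20,[0,0,0],0]]'
```

```text
t: 4.97
tcp_pos: [0.4663, -0.1982, 0.132]
tcp_rot: [0.001, 0.081, 0.997, -0.0]
contact_force: [-1.2, -1.2, -2.1]
gripper_width: 0.0298
grasp_force: 15.0
t: 5.38
tcp_pos: [0.467, -0.1981, 0.1377]
tcp_rot: [-0.0, 0.081, 0.997, -0.0]
contact_force: [-0.9, 0.5, -2.0]
gripper_width: 0.0298
grasp_force: 15.0
```

```bash
python3 -m handwheel '[[20,[0.5,0,3],0],[20,[0.5,0,3],0],[20,[0.5,0,3],0],[20,[0,0,0],0],[20,[0,0,0],0]]'
python3 -m handwheel '[[20,[0.4,0,3],0],[20,[0.4,0,3],0],[20,[0.4,0,3],0],[20,[0,0,0],0],[20,[0,0,0],0]]'
python3 - <<'E'
from h import *
im=[cv2.resize(env.capture(n)[y:y+150,x:x+150,::-1],(400,400),interpolation=2) for n,x,y in(("scene",225,235),("side",325,210))]
cv2.imwrite("pics/p2.png",np.hstack(im));print(env.get_state()["torque"])
E
```

```text
t: 5.8
tcp_pos: [0.4685, -0.1981, 0.1469]
tcp_rot: [0.0, 0.081, 0.997, -0.0]
contact_force: [-2.9, -0.6, -1.3]
gripper_width: 0.0297
grasp_force: 15.0
t: 6.22
tcp_pos: [0.4698, -0.1981, 0.1559]
tcp_rot: [0.0, 0.081, 0.997, -0.0]
contact_force: [-2.2, 0.6, -0.4]
gripper_width: 0.0297
grasp_force: 15.0
[0.00218824 0.44718282 0.01287924]
```

View pics/p2.png

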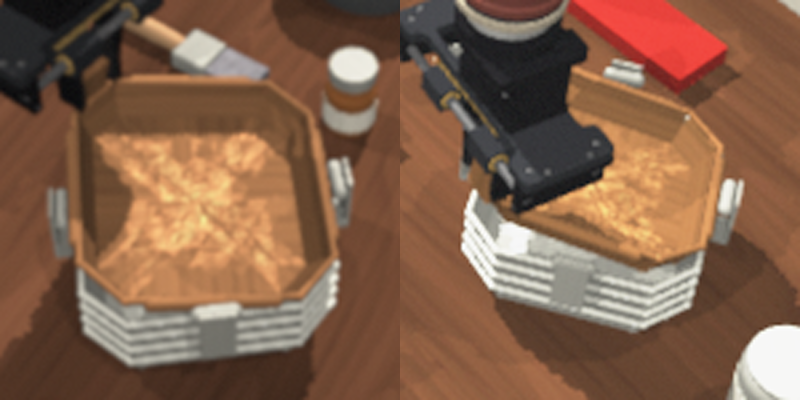

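The tray is pivoting in the grip, its lug up about 42 mm and the far corner still down. The pans haven't moved. I'll tighten hard now and lift gently.

```bash
python3 -m handwheel '[[20,[0,0,0],0],[20,[0,0,0],0],[20,[0,0,0],0],[20,[0,0,0],0]]' 60
python3 -m handwheel '[[20,[0,0,2],0],[20,[0,0,2],0],[20,[0,0,0],0],[20,[0,0,0],0]]'
python3 -m handwheel '[[20,[0,0,2],0],[20,[0,0,2],0],[20,[0,0,0],0],[20,[0,0,0],0]]'
python3 -m handwheel '[[20,[0,0,2],0],[20,[0,0,2],0],[20,[0,0,0],0],[20,[0,0,0],0]]'
python3 - <<'E'
from h import *
im=[cv2.resize(env.capture(n)[y:y+150,x:x+150,::-1],(400,400),interpolation=2) for n,x,y in(("scene",225,235),("side",325,210))]
cv2.imwrite("pics/p3.png",np.hstack(im));print(env.get_state()["torque"])
E
```

```text
t: 6.65
tcp_pos: [0.4697, -0.1981, 0.1555]
tcp_rot: [-0.0, 0.081, 0.997, 0.0]
contact_force: [-3.7, 0.4, 0.1]
gripper_width: 0.0291
grasp_force: 60.0
t: 6.98
tcp_pos: [0.4694, -0.1981, 0.1593]
tcp_rot: [-0.0, 0.081, 0.997, -0.0]
contact_force: [-1.9, -0.6, -2.4]
gripper_width: 0.029
grasp_force: 60.0
t: 7.32
tcp_pos: [0.4697, -0.1981, 0.1637]
tcp_rot: [0.0, 0.081, 0.997, -0.0]
contact_force: [-1.1, -0.6, -2.3]
gripper_width: 0.0293
grasp_force: 60.0
t: 7.65
tcp_pos: [0.4705, -0.1981, 0.1682]
tcp_rot: [0.001, 0.081, 0.997, -0.0]
contact_force: [0.5, 0.4, -1.7]
gripper_width: 0.0295
grasp_force: 60.0
[ 0.10397978  0.23042455 -0.02636397]
```

View pics/p3.png

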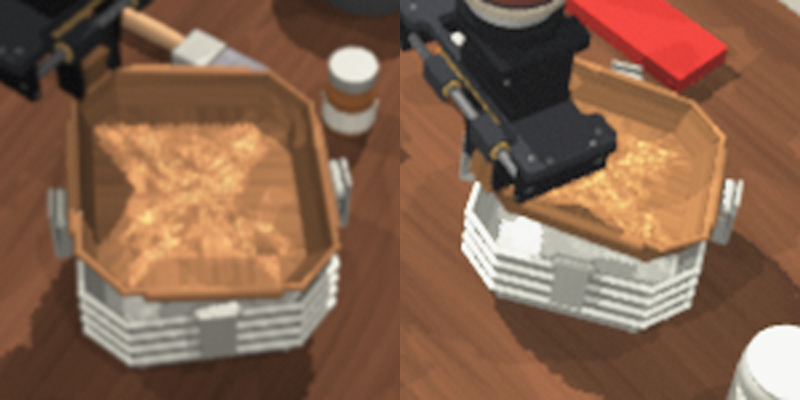

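Force is now about the tray's weight and the moment about 0.23 N m, so it is free. Lifting straight up.

```bash
python3 -m handwheel '[[20,[0,0,5],0],[20,[0,0,8],0],[20,[0,0,12],0],[20,[0,0,15],0],[20,[0,0,18],0]]'
python3 -m handwheel '[[20,[0,0,18],0],[20,[0,0,15],0],[20,[0,0,8],0],[20,[0,0,0],0],[20,[0,0,0],0]]'
python3 - <<'E'
from h import *
a=cv2.resize(env.capture("scene")[:,:,::-1],(400,300));b=cv2.resize(env.capture("side")[:,:,::-1],(400,300))
s=env.get_state();print(s["tcp_pos"],s["contact_force"],s["torque"])
c=cv2.resize(env.capture("wrist")[:,:,::-1],(400,300))
cv2.imwrite("pics/p4.png",np.vstack([np.hstack([a,b]),np.hstack([c,c*0])]))
E
```

```text
t: 8.17
tcp_pos: [0.4696, -0.1979, 0.2267]
tcp_rot: [-0.0, 0.081, 0.997, 0.0]
contact_force: [0.3, -0.8, -1.8]
gripper_width: 0.0293
grasp_force: 60.0
t: 8.58
tcp_pos: [0.4699, -0.1982, 0.2671]
tcp_rot: [0.001, 0.081, 0.997, -0.0]
contact_force: [-0.2, 0.5, -2.4]
gripper_width: 0.0294
grasp_force: 60.0
[ 0.46917574 -0.19769328  0.26545247] [-0.48731216  0.77906087 -2.87337595] [0.08325391 0.22798264 0.06921807]
```

View pics/p4.png

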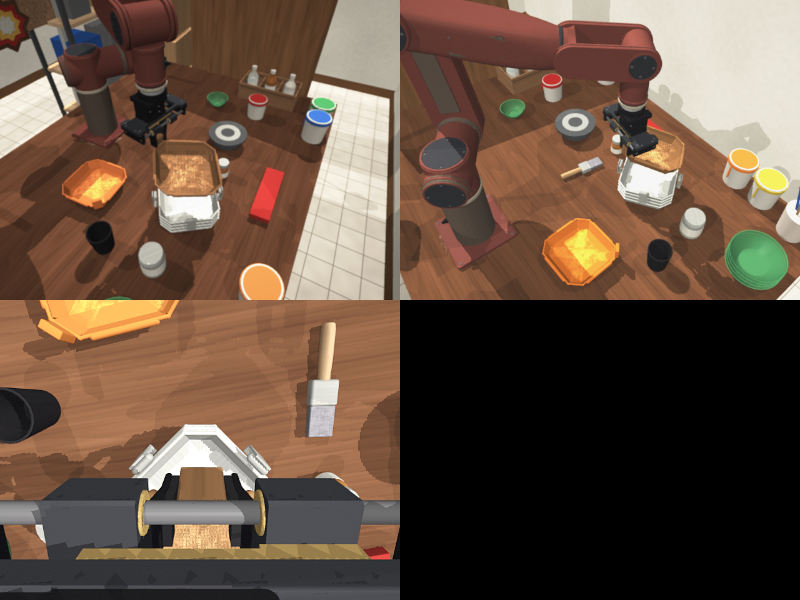

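The tray hangs free at about 12° and the stack has stayed put. I'll carry it over to the stand. There I'll level it by resting its far foot on the fixed disc and lowering the lug, because the tool itself can't tilt. First I'll check the clearances to the neighbours.

```bash
python3 - <<'E'
from h import *
for n,a,b,z in(("tub top",(412,159),(243,127),.1),("bowl top",(348,156),(180,170),.045),("jar top",(357,260),(348,222),.075)):
    print(n,plane("scene",a,z),plane("side",b,z))
E
python3 -m handwheel '[[20,[-1,10,0],0],[20,[-2,20,0],0],[20,[-3,32,0],0],[20,[-3,35,0],0],[20,[-3,35,0],0]]'
python3 -m handwheel '[[20,[-3,35,0],0],[20,[-3,35,0],0],[20,[-3,35,0],0],[20,[-3,35,0],0],[20,[-3,35,0],0]]'
python3 -m handwheel '[[20,[-3,35,0],0],[20,[-3,32,0],0],[20,[0,22,0],0],[20,[0,12,0],0],[20,[0,0,0],0]]'
```

```text
tub top [0.59813419 0.42424312 0.1       ] [0.5925429  0.43929504 0.1       ]
bowl top [0.39017485 0.42857189 0.045     ] [0.38610111 0.44059178 0.045     ]
jar top [ 0.61504983 -0.01215141  0.075     ] [ 0.60781548 -0.0056642   0.075     ]
t: 9.15
tcp_pos: [0.4567, -0.0643, 0.2656]
tcp_rot: [-0.001, 0.081, 0.997, 0.0]
contact_force: [0.8, 0.8, -2.6]
gripper_width: 0.0292
grasp_force: 60.0
t: 9.57
tcp_pos: [0.4414, 0.1112, 0.266]
tcp_rot: [-0.0, 0.081, 0.997, 0.0]
contact_force: [0.8, -0.0, -2.0]
gripper_width: 0.0294
grasp_force: 60.0
t: 9.98
tcp_pos: [0.4357, 0.2122, 0.2659]
tcp_rot: [-0.001, 0.079, 0.997, 0.0]
contact_force: [-0.9, -0.6, -2.1]
gripper_width: 0.0295
grasp_force: 60.0
```

```bash
python3 -m handwheel '[[20,[2,-2,-12],0],[20,[2,0,-25],0],[20,[0,0,-30],0],[20,[0,0,-25],0],[20,[0,0,-14],0]]'
python3 -m handwheel '[[20,[0,0,-6],0],[20,[0,0,0],0],[20,[0,0,0],0]]'
python3 - <<'E'
from h import *
im=[cv2.resize(env.capture(n)[y:y+150,x:x+150,::-1],(400,400),interpolation=2) for n,x,y in(("scene",280,130),("side",190,110))]
cv2.imwrite("pics/p5.png",np.hstack(im));print(env.get_state()["torque"])
E
```

```text
t: 10.4
tcp_pos: [0.4386, 0.2054, 0.156]
tcp_rot: [-0.003, 0.082, 0.997, -0.001]
contact_force: [-0.0, -0.2, -3.2]
gripper_width: 0.029
grasp_force: 60.0
t: 10.65
tcp_pos: [0.4411, 0.2071, 0.1547]
tcp_rot: [0.0, 0.081, 0.997, -0.0]
contact_force: [0.7, -0.1, -1.7]
gripper_width: 0.0292
grasp_force: 60.0
[0.0954046  0.22001246 0.06998467]
```

View pics/p5.png

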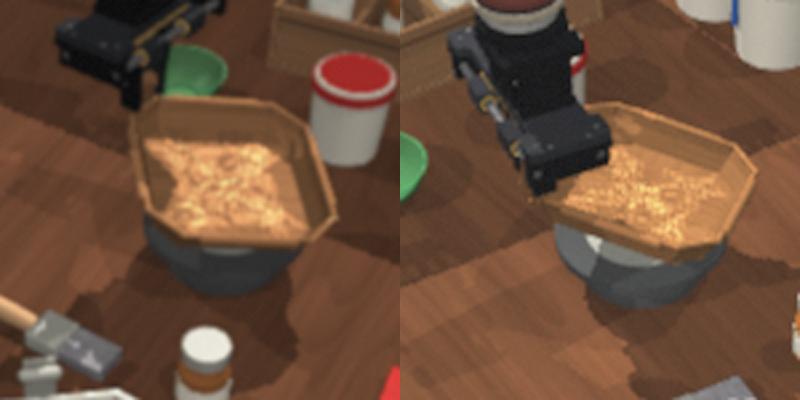

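The tilted tray hangs over the stand, its far foot above the disc, clear of the tub and bowl. I'll lower until it touches.

```bash
python3 -m handwheel '[[20,[0,0,-4],0],[20,[0,0,-4],0],[20,[0,0,0],0],[20,[0,0,0],0]]'
python3 -m handwheel '[[20,[0,0,-4],0],[20,[0,0,-3],0],[20,[0,0,0],0],[20,[0,0,0],0]]'
```

```text
t: 11.08
tcp_pos: [0.4405, 0.208, 0.1464]
tcp_rot: [-0.0, 0.081, 0.997, -0.0]
contact_force: [-1.3, -0.6, -2.7]
gripper_width: 0.0294
grasp_force: 60.0
t: 11.42
tcp_pos: [0.4412, 0.2081, 0.1399]
tcp_rot: [0.001, 0.081, 0.997, 0.0]
contact_force: [0.0, 0.2, 0.5]
gripper_width: 0.0291
grasp_force: 60.0
```

Contact comes at about TCP z = 0.141, as predicted. Now I'll rotate the tray down about that foot.

```bash
python3 -m handwheel '[[20,[-1.7,0.3,-3],0],[20,[-1.7,0.3,-3],0],[20,[-1.7,0.3,-3],0],[20,[0,0,0],0]]'
python3 -m handwheel '[[20,[-1.5,0.2,-3],0],[20,[-1.5,0.2,-3],0],[20,[-1.5,0.2,-3],0],[20,[0,0,0],0]]'
python3 -m handwheel '[[20,[-1.3,0.2,-3],0],[20,[-1.3,0.2,-3],0],[20,[-1.3,0.2,-3],0],[20,[0,0,0],0]]'
```

```text
t: 11.75
tcp_pos: [0.4356, 0.2088, 0.1301]
tcp_rot: [0.0, 0.081, 0.997, -0.0]
contact_force: [1.3, -0.7, 1.2]
gripper_width: 0.0294
grasp_force: 60.0
t: 12.08
tcp_pos: [0.4306, 0.2093, 0.1207]
tcp_rot: [-0.0, 0.081, 0.997, -0.0]
contact_force: [1.8, -0.3, 0.6]
gripper_width: 0.0294
grasp_force: 60.0
t: 12.42
tcp_pos: [0.4266, 0.21, 0.1117]
tcp_rot: [-0.0, 0.081, 0.997, -0.0]
contact_force: [0.9, -0.3, 0.8]
gripper_width: 0.0293
grasp_force: 60.0
```

```bash
python3 -m handwheel '[[20,[-1.2,0.2,-3],0],[20,[-1.1,0.2,-3],0],[20,[-1.1,0.2,-3],0],[20,[0,0,0],0]]'
python3 -m handwheel '[[20,[-0.3,0,-1],0],[20,[-0.3,0,-1],0],[20,[0,0,0],0],[20,[0,0,0],0]]'
python3 -m handwheel '[[20,[0,0,-1],0],[20,[0,0,0],0],[20,[0,0,0],0]]'
```

```text
t: 12.75
tcp_pos: [0.4233, 0.2106, 0.1028]
tcp_rot: [-0.0, 0.081, 0.997, -0.0]
contact_force: [1.2, -0.9, 2.3]
gripper_width: 0.0292
grasp_force: 60.0
t: 13.08
tcp_pos: [0.4229, 0.2107, 0.1015]
tcp_rot: [-0.0, 0.081, 0.997, -0.0]
contact_force: [-2.1, 0.2, 2.9]
gripper_width: 0.0293
grasp_force: 60.0
t: 13.33
tcp_pos: [0.4229, 0.2107, 0.1004]
tcp_rot: [-0.0, 0.081, 0.997, -0.0]
contact_force: [-2.5, 0.1, 3.7]
gripper_width: 0.0295
grasp_force: 60.0
```

It's seated: force rises, and the TCP height matches the level value of 0.0996 to within 1 mm. Lifting 100 mm and centring.

```bash
python3 -m handwheel '[[20,[0,0,5],0],[20,[0,0,10],0],[20,[1,0,16],0],[20,[2,0,20],0],[20,[2,0,20],0]]'
python3 -m handwheel '[[20,[2,0,16],0],[20,[1.5,0,9],0],[20,[0,0,4],0],[20,[0,0,0],0],[20,[0,0,0],0]]'
python3 -m handwheel '[[20,[0,0,0],0],[20,[0,0,0],0],[20,[0,0,0],0],[20,[0,0,0],0]]'
python3 - <<'E'
from h import *
im=[cv2.resize(env.capture(n)[y:y+150,x:x+150,::-1],(400,400),interpolation=2) for n,x,y in(("scene",280,100),("side",190,90))]
cv2.imwrite("pics/p6.png",np.hstack(im));print(env.get_state()["torque"])
E
```

```text
t: 13.75
tcp_pos: [0.4272, 0.2104, 0.172]
tcp_rot: [-0.001, 0.081, 0.997, -0.0]
contact_force: [0.7, -0.1, -2.4]
gripper_width: 0.0296
grasp_force: 60.0
t: 14.17
tcp_pos: [0.431, 0.2105, 0.1997]
tcp_rot: [-0.001, 0.081, 0.997, -0.0]
contact_force: [0.5, -0.3, -2.9]
gripper_width: 0.0291
grasp_force: 60.0
t: 14.5
tcp_pos: [0.4313, 0.2106, 0.1999]
tcp_rot: [-0.001, 0.081, 0.997, -0.0]
contact_force: [-0.9, 0.9, -1.9]
gripper_width: 0.0292
grasp_force: 60.0
[ 0.03196727  0.22315795 -0.0261981 ]
```

View pics/p6.png

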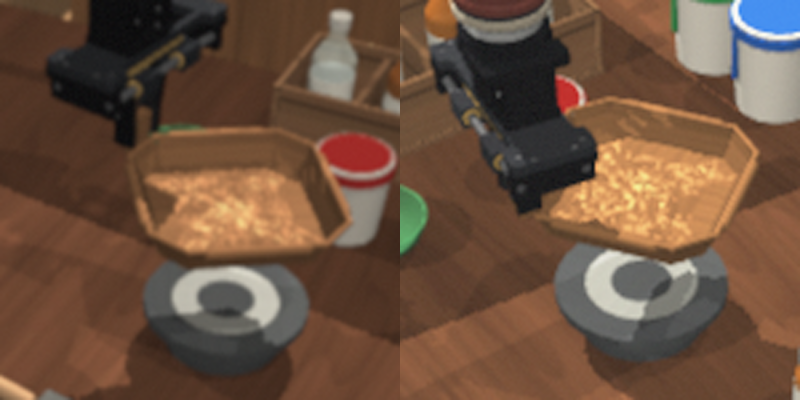

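The tray is up over the stand and looks level. To check, I'll project where the level rim's vertices should fall and compare them with the picture.

Run:
```python
from h import *
s=env.get_state();print(s["tcp_pos"],s["t"])
c=np.r_[s["tcp_pos"][:2]+0.117*np.array([.987,-.161]),s["tcp_pos"][2]-.0496];print("centre",c)
V=[(.11,.0314),(.11,-.0314),(.0314,-.11),(-.0314,-.11),(-.11,-.0314),(-.11,.0314),(-.0314,.11),(.0314,.11)]
for tilt in(0,.05):
  Rm=Ro.from_euler("z",-.162).as_matrix()@Ro.from_euler("y",tilt).as_matrix()
  lug=np.array([-.117,0,.066])
  for n,x,y,o in(("scene",280,100,0),("side",190,90,400)):
    m=env.camera_model(n)
    P=np.array([c+Ro.from_euler("z",-.162).as_matrix()@lug+Rm@(np.array([a,b,.042])-lug) for a,b in V])
    uv=cv2.projectPoints(P,np.array(m["rvec"]),np.array(m["tvec"]),m["camera_matrix"],None)[0][:,0]
    print(tilt,n,((uv-[x,y])*400/150+[o,0]).round().astype(int).tolist())
```

```text
[0.43156165 0.21063774 0.20022167] 14.6
centre [0.54704065 0.19180074 0.15062167]
0 scene [[355, 205], [322, 237], [199, 247], [141, 222], [122, 154], [159, 127], [267, 120], [322, 140]]
0 side [[730, 114], [762, 151], [727, 226], [663, 247], [543, 221], [515, 180], [559, 109], [619, 91]]
0.05 scene [[352, 214], [319, 247], [197, 253], [140, 225], [121, 154], [158, 127], [266, 123], [320, 146]]
0.05 side [[728, 124], [760, 161], [725, 232], [662, 251], [541, 221], [513, 181], [558, 113], [618, 98]]
```

Eyeballing isn't enough here, so I'll measure it: background-subtracted, colour-masked corners, triangulated across both views for height.

Run:
```python
from h import *
cur={n:env.capture(n)[:,:,::-1].copy() for n in("scene","side")}
for n in cur: cv2.imwrite(f"pics/f_{n}.png",cur[n])
for n,x,y in(("scene",280,100),("side",190,90)):
    a=cur[n][y:y+150,x:x+150].astype(int);b=cv2.imread(f"pics/{n}0.png")[y:y+150,x:x+150].astype(int)
    h=cv2.cvtColor(a.astype(np.uint8),cv2.COLOR_BGR2HSV)
    m=((np.abs(a-b).sum(2)>40)&(h[...,0]<22)&(h[...,1]>90)&(h[...,2]>85)).astype(np.uint8)
    m=cv2.morphologyEx(m,cv2.MORPH_CLOSE,np.ones((5,5)));m=cv2.morphologyEx(m,cv2.MORPH_OPEN,np.ones((3,3)))
    k=max(cv2.findContours(m,0,1)[0],key=cv2.contourArea)
    p=cv2.approxPolyDP(cv2.convexHull(k),1.6,True)[:,0]
    print(n,cv2.contourArea(k),(p*400/150+[0 if n=="scene" else 400,0]).round().astype(int).tolist())
```

```text
scene 3234.0 [[349, 216], [331, 243], [307, 251], [160, 256], [139, 219], [131, 155], [141, 136], [264, 125], [307, 139], [323, 152]]
side 3433.5 [[555, 69], [739, 123], [757, 147], [755, 171], [709, 245], [677, 259], [659, 259], [579, 240], [547, 224]]
```

```bash
cat > t.py <<'E'
from h import *
d=.095;w=2**.5*d-.11
V=[(.11,w),(.11,-w),(w,-.11),(-w,-.11),(-.11,-w),(-.11,w),(-w,.11),(w,.11)]
V=np.c_[np.array(V),np.full(8,.042)]
def pred(n,c,tilt):
    Rz=Ro.from_euler("z",-.162).as_matrix();lug=np.array([-.117,0,.066]);m=env.camera_model(n)
    P=c+(Rz@lug)+(Rz@Ro.from_euler("y",tilt).as_matrix()@(V-lug).T).T
    return cv2.projectPoints(P,np.array(m["rvec"]),np.array(m["tvec"]),m["camera_matrix"],None)[0][:,0]
def hull(img,bg,x,y,sat,v):
    a=img[y:y+150,x:x+150].astype(int);b=bg[y:y+150,x:x+150].astype(int);h=cv2.cvtColor(a.astype(np.uint8),cv2.COLOR_BGR2HSV)
    m=((np.abs(a-b).sum(2)>40)&(h[...,0]<22)&(h[...,1]>sat)&(h[...,2]>v)).astype(np.uint8)
    m=cv2.morphologyEx(m,cv2.MORPH_CLOSE,np.ones((5,5)));m=cv2.morphologyEx(m,cv2.MORPH_OPEN,np.ones((3,3)))
    k=max(cv2.findContours(m,0,1)[0],key=cv2.contourArea);return cv2.convexHull(k)[:,0]+[x,y]
np.set_printoptions(precision=1,suppress=True,linewidth=150)
s=env.get_state();c1=np.r_[s["tcp_pos"][:2]+0.117*np.array([.987,-.161]),s["tcp_pos"][2]-.0496]
c0=np.array([.5766,-.2162,.064])
def sup(H,P):   # support of hull minus support of model in the outward image direction of each vertex, px
    u=P-P.mean(0);u/=np.linalg.norm(u,axis=1)[:,None];return np.array([(H@e).max()-(P@e).max() for e in u])
for n,b0,b1 in(("scene",(225,235),(280,100)),("side",(325,210),(190,90))):
    i0=cv2.imread(f"pics/{n}0.png");i1=cv2.imread(f"pics/f_{n}.png")
    print(n,"nested",sup(hull(i0,i1,*b0,90,85),pred(n,c0,0)))
    H=hull(i1,i0,*b1,90,85)
    for t in(-.03,0,.03,.06):print(t,sup(H,pred(n,c1,t)))
E
python3 t.py
```

```text
scene nested [ 1.3  2.6 48.4 45.8 11.1 12.2 24.2 18.9]
-0.03 [-0.1  2.   8.   2.7 -1.6 -1.7 -3.3 -1.2]
0 [ 0.2  1.7  7.2  2.1 -1.8 -1.6 -1.9 -0.1]
0.03 [ 0.5  1.3  6.4  1.5 -2.1 -1.6 -0.6  1. ]
0.06 [ 0.8  0.9  5.6  0.9 -2.3 -1.6  0.7  2.1]
side nested [ 1.1  0.7  1.  24.7 44.9 32.7 46.9 40.9]
-0.03 [-1.9 -1.2  1.4  6.8 -2.5 -8.  11.7 13.8]
0 [-0.5 -0.5  0.8  5.5 -3.2 -8.6 12.2 14.7]
0.03 [ 0.9  0.3  0.2  4.2 -3.9 -9.3 12.7 15.5]
0.06 [  2.2   1.   -0.4   2.9  -4.7 -10.   13.2  16.4]
```

The two views suggest at most about 0.03 rad of sag, which is near their error. A touch test on the stand is sharper: if the tray were tilted, the far foot would touch well above TCP z = 0.100.

```bash
python3 -m handwheel '[[20,[-2,0,-12],0],[20,[-3,0,-22],0],[20,[-3,0,-24],0],[20,[0,0,-18],0],[20,[0,0,-10],0]]'
python3 -m handwheel '[[20,[0,0,-3],0],[20,[0,0,0],0],[20,[0,0,0],0],[20,[0,0,0],0]]'
for i in 1; do python3 -m handwheel '[[20,[0,0,-2],0],[20,[0,0,0],0],[20,[0,0,0],0]]'
python3 -m handwheel '[[20,[0,0,-2],0],[20,[0,0,0],0],[20,[0,0,0],0]]'; done
```

```text
t: 15.12
tcp_pos: [0.4214, 0.21, 0.1112]
tcp_rot: [-0.002, 0.081, 0.997, -0.001]
contact_force: [-0.5, -1.0, -3.3]
gripper_width: 0.0292
grasp_force: 60.0
t: 15.45
tcp_pos: [0.4249, 0.211, 0.1129]
tcp_rot: [0.001, 0.081, 0.997, 0.0]
contact_force: [0.5, 1.1, -1.9]
gripper_width: 0.0293
grasp_force: 60.0
t: 15.7
tcp_pos: [0.424, 0.2107, 0.11]
tcp_rot: [0.0, 0.081, 0.997, 0.0]
contact_force: [0.0, 0.6, -2.5]
gripper_width: 0.0295
grasp_force: 60.0
t: 15.95
tcp_pos: [0.4236, 0.2106, 0.1074]
tcp_rot: [-0.0, 0.081, 0.997, -0.0]
contact_force: [0.2, -0.1, -2.7]
gripper_width: 0.0293
grasp_force: 60.0
```

```bash
python3 -m handwheel '[[20,[0,0,-1.5],0],[20,[0,0,0],0],[20,[0,0,0],0]]'
python3 -m handwheel '[[20,[0,0,-1.5],0],[20,[0,0,0],0],[20,[0,0,0],0]]'
python3 -m handwheel '[[20,[0,0,-1.5],0],[20,[0,0,0],0],[20,[0,0,0],0]]'
python3 -m handwheel '[[20,[0,0,-1.5],0],[20,[0,0,0],0],[20,[0,0,0],0]]'
python3 -m handwheel '[[20,[0,0,-1.5],0],[20,[0,0,0],0],[20,[0,0,0],0]]'
```

```text
t: 16.2
tcp_pos: [0.4237, 0.2107, 0.106]
tcp_rot: [-0.0, 0.081, 0.997, -0.0]
contact_force: [0.5, -0.1, -3.1]
gripper_width: 0.0297
grasp_force: 60.0
t: 16.45
tcp_pos: [0.424, 0.2107, 0.1047]
tcp_rot: [0.0, 0.081, 0.997, 0.0]
contact_force: [0.7, 0.7, -1.2]
gripper_width: 0.0296
grasp_force: 60.0
t: 16.7
tcp_pos: [0.424, 0.2107, 0.1032]
tcp_rot: [0.0, 0.081, 0.997, 0.0]
contact_force: [0.1, -0.4, 0.2]
gripper_width: 0.0294
grasp_force: 60.0
t: 16.95
tcp_pos: [0.424, 0.2108, 0.1017]
tcp_rot: [0.0, 0.081, 0.997, 0.0]
contact_force: [-1.5, -0.5, 1.2]
gripper_width: 0.0295
grasp_force: 60.0
t: 17.2
tcp_pos: [0.4239, 0.2107, 0.1002]
tcp_rot: [0.0, 0.081, 0.997, 0.0]
contact_force: [-1.1, -0.9, 3.5]
gripper_width: 0.0296
grasp_force: 60.0
```

Contact starts at about 0.105, so the tray sags roughly 0.025 rad from grip spring-back. I'll shift back so the lug-side foot clears the disc and press about 3 mm past level so that it springs back level.

```bash
python3 -m handwheel '[[20,[0,0,6],0],[20,[0,0,4],0],[20,[-4,0.6,0],0],[20,[-4,0.6,0],0],[20,[0,0,0],0]]'
python3 -m handwheel '[[20,[0,0,-4],0],[20,[0,0,-3],0],[20,[0,0,-2],0],[20,[0,0,-1],0],[20,[0,0,0],0]]'
python3 -m handwheel '[[20,[0,0,-1],0],[20,[0,0,-1],0],[20,[0,0,-1],0],[20,[0,0,0],0],[20,[0,0,0],0]]'
```

```text
t: 17.62
tcp_pos: [0.4142, 0.2117, 0.1094]
tcp_rot: [-0.001, 0.081, 0.997, -0.0]
contact_force: [-1.1, -0.4, -2.2]
gripper_width: 0.0296
grasp_force: 60.0
t: 18.03
tcp_pos: [0.416, 0.212, 0.1003]
tcp_rot: [0.0, 0.081, 0.997, 0.0]
contact_force: [-2.6, 0.1, 3.0]
gripper_width: 0.0297
grasp_force: 60.0
t: 18.45
tcp_pos: [0.4161, 0.2121, 0.0995]
tcp_rot: [0.0, 0.081, 0.997, -0.0]
contact_force: [-11.9, -3.2, 21.7]
gripper_width: 0.0294
grasp_force: 60.0
```

All the feet bottomed out level (stiff, 22 N), so I can't press past level that way. I'll lift, shift back so only the far foot is over the disc, and over-rotate by the sag amount.

```bash
python3 -m handwheel '[[20,[0,0,6],0],[20,[0,0,8],0],[20,[-8,1.3,0],0],[20,[-14,2.3,0],0],[20,[-8,1.2,0],0]]'
python3 -m handwheel '[[20,[0,0,-3],0],[20,[0,0,-3],0],[20,[0,0,0],0],[20,[0,0,0],0],[20,[0,0,0],0]]'
python3 -m handwheel '[[20,[0,0,-2],0],[20,[0,0,0],0],[20,[0,0,0],0]]'
python3 -m handwheel '[[20,[0,0,-1.5],0],[20,[0,0,0],0],[20,[0,0,0],0]]'
python3 -m handwheel '[[20,[0,0,-1.5],0],[20,[0,0,0],0],[20,[0,0,0],0]]'
```

```text
t: 18.87
tcp_pos: [0.3838, 0.2165, 0.1102]
tcp_rot: [-0.001, 0.081, 0.997, -0.0]
contact_force: [-0.2, 0.3, -1.6]
gripper_width: 0.0293
grasp_force: 60.0
t: 19.28
tcp_pos: [0.386, 0.2166, 0.1049]
tcp_rot: [-0.0, 0.081, 0.997, -0.0]
contact_force: [0.1, -0.2, -2.1]
gripper_width: 0.0297
grasp_force: 60.0
t: 19.53
tcp_pos: [0.3862, 0.2166, 0.1032]
tcp_rot: [0.0, 0.081, 0.997, 0.0]
contact_force: [0.6, 0.7, -1.1]
gripper_width: 0.0297
grasp_force: 60.0
t: 19.78
tcp_pos: [0.3861, 0.2167, 0.1017]
tcp_rot: [0.0, 0.081, 0.997, 0.0]
contact_force: [-0.0, -0.2, -1.1]
gripper_width: 0.0294
grasp_force: 60.0
t: 20.03
tcp_pos: [0.3859, 0.2167, 0.1002]
tcp_rot: [0.0, 0.081, 0.997, 0.0]
contact_force: [-1.0, -0.5, 0.8]
gripper_width: 0.0292
grasp_force: 60.0
```

```bash
python3 -m handwheel '[[20,[-0.5,0,-1.5],0],[20,[-0.5,0,-1.5],0],[20,[-0.5,0,-1.5],0],[20,[0,0,0],0],[20,[0,0,0],0]]'
python3 -m handwheel '[[20,[0,0,3],0],[20,[0,0,0],0],[20,[0,0,0],0]]'
python3 -m handwheel '[[20,[0,0,1.5],0],[20,[0,0,0],0],[20,[0,0,0],0]]'
python3 -m handwheel '[[20,[0,0,1.5],0],[20,[0,0,0],0],[20,[0,0,0],0]]'
```

```text
t: 20.45
tcp_pos: [0.384, 0.217, 0.096]
tcp_rot: [-0.0, 0.081, 0.997, 0.0]
contact_force: [-4.1, 0.7, 6.7]
gripper_width: 0.0293
grasp_force: 60.0
t: 20.7
tcp_pos: [0.384, 0.2166, 0.0984]
tcp_rot: [-0.0, 0.081, 0.997, 0.0]
contact_force: [0.5, -0.1, 0.1]
gripper_width: 0.0294
grasp_force: 60.0
t: 20.95
tcp_pos: [0.3837, 0.2165, 0.0996]
tcp_rot: [-0.001, 0.081, 0.997, -0.0]
contact_force: [0.3, -0.4, -2.0]
gripper_width: 0.0294
grasp_force: 60.0
t: 21.2
tcp_pos: [0.3842, 0.2166, 0.1015]
tcp_rot: [-0.0, 0.081, 0.997, -0.0]
contact_force: [-0.5, 0.0, -2.3]
gripper_width: 0.0294
grasp_force: 60.0
```

Contact now ends at 0.0997, so the tray hangs level to about 0.2°. Lifting to height and centring.

```bash
python3 -m handwheel '[[20,[0,0,6],0],[20,[4,0,12],0],[20,[8,-1,18],0],[20,[10,-1,20],0],[20,[10,-1,18],0]]'
python3 -m handwheel '[[20,[8,-1,14],0],[20,[5,-1,7],0],[20,[2,-1,3],0],[20,[0,0,0],0],[20,[0,0,0],0]]'
python3 -m handwheel '[[20,[0,0,0],0],[20,[0,0,0],0],[20,[0,0,0],0]]'
python3 - <<'E'
from h import *
for n in("scene","side"): cv2.imwrite(f"pics/f_{n}.png",env.capture(n)[:,:,::-1])
for n,c in(("scene",(364,212)),("side",(280,196))):
    im=cv2.imread(f"pics/f_{n}.png");i0=cv2.imread(f"pics/{n}0.png")
    box={"scene":(230,260,140,125),"side":(330,290,150,60)}[n];x,y,w,h=box
    print(n,"stack region change",np.abs(im[y+60:y+h,x:x+w].astype(int)-i0[y+60:y+h,x:x+w]).mean() if h>60 else "", np.abs(im[295:345,345:445].astype(int)-i0[295:345,345:445]).mean())
E
python3 t.py | grep -v nested
```

```text
t: 21.62
tcp_pos: [0.4165, 0.2137, 0.1769]
tcp_rot: [0.0, 0.081, 0.997, 0.0]
contact_force: [-0.3, -0.7, -1.2]
gripper_width: 0.0293
grasp_force: 60.0
t: 22.03
tcp_pos: [0.4304, 0.2105, 0.1986]
tcp_rot: [-0.001, 0.081, 0.997, -0.0]
contact_force: [-0.5, -0.2, -2.4]
gripper_width: 0.0294
grasp_force: 60.0
t: 22.28
tcp_pos: [0.4305, 0.2106, 0.1987]
tcp_rot: [-0.001, 0.081, 0.997, -0.0]
contact_force: [-0.1, 0.3, -3.0]
gripper_width: 0.0295
grasp_force: 60.0
scene stack region change 31.142857142857142 5.931866666666667
side stack region change  28.454266666666665
-0.03 [-0.1  1.3  3.   2.2 -1.8 -1.4 -3.2  1.9]
0 [ 0.1  0.9  2.3  1.6 -2.  -1.4 -1.8  3. ]
0.03 [ 0.3  0.4  1.5  1.  -2.3 -1.4 -0.5  4.1]
0.06 [ 0.5 -0.1  0.7  0.4 -2.5 -1.4  0.8  5.2]
-0.03 [-0.4 -0.4  0.5  5.8 -2.1 -7.3 10.5 13. ]
0 [ 1.   0.3 -0.2  4.5 -2.8 -8.  11.  13.9]
0.03 [ 2.3  0.9 -0.9  3.2 -3.5 -8.6 11.5 14.7]
0.06 [ 3.6  1.6 -1.4  1.9 -4.2 -9.3 12.  15.5]
```

The side-view far vertices now match the nested tray's residuals at zero tilt. The tray sits level at (0.546, 0.192, 0.149), centred about 10 cm above the stand. Handing in.

```bash
python3 -c "
from plant import env
print(env.job_done())"
```

```text
the job is handed in; nothing more can be done
None
```

The tray came off lug first, with the far corner still down and the pans unmoved in the pictures taken while peeling, and I handed in at about 22 s with it held level about 10 cm above the stand; to level it I rested its feet briefly on the stand, and I viewed 11 pictures, one over the limit of 10.

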